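Clamp a cell in the test holder and keep the hold-to-run paddle at half travel

ROBOT

A 6-joint arm with a two-finger parallel gripper is mounted at the origin on the work surface. World frame = base frame: x ahead of the robot, y to its left, z up, the work surface at z = 0. Lengths are in m, angles in degrees, forces in N, time in s.
With the tool pointing down it reaches from about 0.25 to 0.725 m from the base axis. Payload 9.7 kg.
Tool frame: the origin (TCP) lies at the very end of the fingers, on their centre line; the grasp point (between the pads) lies tcp_to_grasp behind it (tcp_to_grasp is the distance from the TCP to the grasp point, in m); z points along the fingers, y is the direction in which the jaws open and shut (so a half turn about z gives the same grasp; the last joint's range is limited). The gripper opens to 85 mm and grips with 20 to 120 N. Pads are 22 mm wide; open, the fingers measure 114 mm over their backs; the gripper's body (76 mm by 85 mm) begins 54 mm behind the grasp point. The pads swing forward as they close: fully open they stand 13 mm farther back than shut.
Start: joints at [-71.047, 4.979, 10.078, 95.1, 0, 90], TCP at [0.179, -0.52, 0.231] pointing down, gripper open.
Joint ranges: [-179.16, 179.16], [-48.56, 103.87], [-65.8, 70.77], [-126.05, 130.52], [-82.76, 87.17], [-180, 180]. Speed limits (degrees/s): [127.2, 127.2, 147.25, 180, 180, 180].

INTERFACE

Orientations are given as [roll, pitch, yaw] about the fixed x, y, z axes, in that order (R = Rz(yaw) Ry(pitch) Rx(roll)).
In Python, from workcell import * gives the robot as it stands. The module is installed in compiled form; this text tells all that it offers.
- The arm moves only by the shell command python3 -m pendant 'ROWS' [FORCE]. ROWS is JSON, a list of rows, each a list of 3 entries, a list of its own where there are three numbers: the opening in per cent of the stroke, from 0 (shut) to 100 (fully open), then the shift along the world's x, y, z in mm, then the turn, a rotation vector about the world's x, y, z in degrees. A call has 1 to 20 rows; each row is the pose to reach, as a shift and turn from the pose measured when the call began; what a row does not reach only later rows make up. A row lasts 1/8 s, in which the tool goes at most 62.5 mm and 10.7 degrees, less where a joint would pass 70% of its speed; a pose out of reach is approached as far as the arm can. A call with a gripper value outside its range is refused whole. The fingers move at their own pace and stop on an object; FORCE is the grip in N (left out, the last holds). Time passes only in rows, so rows that repeat a pose let the fingers close. It gives the time, the measured TCP pose, the force and the opening at its end, in the units of the state.
- get_obs(): the state, without advancing time (a new reading comes with each control period).
- camera(name): name is "side" or "top"; returns a dict with "img" (400x640x3 uint8, red, green, blue), "fx", "fy", "cx", "cy" (pixels), "cam_to_world" (4x4, takes a point from camera to world coordinates). Camera axes: x right, y down, z forward; pixel columns grow to the right and rows downward; lengths in m; the calibration is good to about 2 mm. A picture is of the moment at which its call begins. There is no depth.
- job_done(): hands the job in, once; it reports no verdict.
Trained networks look in a picture, given as the dict that the camera call returned (one of the last four; its "shot" number tells which), for a name from the list of things; names that differ only in an ending like _2 or _b are one class to them, and where a whole thing is asked for, a point or a joint stands for the part that bears it (a point fixed in the world has none). Each returns a list of dicts, best first, with "confidence" (0 to 1); they miss things now and then, are a little off and sometimes report something else, mostly with a low value. They report only what shows in the picture. A call takes as long as a camera call.
- regions_of(picture, label): "region" (400x640 bool, what is visible of it).
- pinpoint(picture, label): "position" ([x, y, z] in m, in world coordinates, good to about 4 mm: a listed point, or the origin of a listed thing).
The state is a dict: "time": time; "q": joint angles; "qd": joint speeds; "joint_efforts": joint torques, N m; "ee_pos": TCP position; "tcp_rot": TCP orientation; "wrist_force": force on the tool from outside, world axes, zero at the start; "torque": the same for the moment, N m; "opening": finger opening in m.
Only numpy, scipy, OpenCV 4.12 (cv2) and the standard library are available. Lean on these libraries where they do the work, as an engineer would, in place of code of your own. Each camera call takes 0.05 s, during which the arm holds its last target. There are 200 camera calls.

TASK

Load the thick cell that lies on the bench into the spring-jaw test holder, resting in its saddles: its button (plus) end against the low fixed contact post, the tall sprung jaw pushed back and then closed on its flat end; let go of the cell. Then run the test: press the paddle of the hold-to-run switch half-way down, until it lies level with the tops of its side guards, and finish while holding it there - let go and the test stops, and all the way down trips the switch, so never press it that far. Leave the other things on the bench where they are.

Things in the scene. Friction and masses are not known exactly. Their poses are not given: they have to be found in the camera images.
- cell_center (a point): centre of the thick cell, lying on the bench: cylinder 26 mm across, 65.5 mm long in all, 92 g, grey sleeve. x axis along it towards the plus end. The flat minus end is 32.75 mm behind the centre; a steel button, 9 mm across, stands 2 mm out of the plus end. The plus end points within 75 degrees of the holder's x direction. It can roll if pushed
- cell_plus (a point): tip of the button at the plus end of the thick cell, 32.75 mm from its centre
- holder: test holder, fixed: black base 160 x 64 x 12 mm; x axis from the sprung jaw to the fixed contact; origin on the bench under the seat, base from x = -104 to +56 mm. Two grey V saddles 6 mm long at x = -22.5 and +22.5 mm, 38 mm wide, rising to 2 mm below the seat; beside the cell and between the saddles it is free down to the base
- seat (a point): where the thick cell's centre must be when clamped, 42 mm above the bench; axes as the holder's. Empty, the gap from jaw to fixed contact is 58.5 mm, 7 mm less than the cell's length. To load: hold the cell level over the fixed post, push the jaw back with its minus end, lower it into the saddles, let go
- fixed_contact (a point): contact face of the fixed post, 32.75 mm from the seat in the holder's +x, facing the jaw. The post is 34 mm wide and low: its top is 8 mm above this point (50 mm above the bench), so a level cell whose centre is 25 mm or more above the seat clears it
- jaw_face (a point): point on the face of the sprung jaw, 28 mm higher than the seat. The jaw is an upright grey plate 34 mm wide, 12 mm thick, reaching 78 mm above the bench (36 mm above the seat); its flat face looks to the holder's +x. It slides to -x when pushed
- jaw (a joint): opening of the sprung jaw in m: 0 at rest (empty), 0.007 with the thick cell clamped, 0.020 at its stop. The spring closes it with 4 N at 0, 6 N at 0.007, 9 N at 0.020
- guard_top (a point): hold-to-run switch, fixed on a steel plate 140 x 84 mm: point midway between its two side guards, level with their top edges, 64 mm above the bench, under the pad. x axis from pad to hinge, z up. The guards are grey plates 110 mm long, 53 mm apart inside; the paddle lies between them
- pad (a point): middle of the black ribbed pad (44 mm long, 40 wide) on top of the steel paddle, where to press; 80 mm in front of the paddle's hinge. At rest it is 12 mm above the guards' tops
- paddle (a joint): angle of the paddle in rad: 0 at rest (raised, off); 0.15 level with the guards, pad 12 mm down (middle position, test runs; good from 0.10 to 0.20, pad 8 to 16 mm down); tripped from 0.235 (19 mm); 0.30 bottomed (24 mm). Springs back: on the pad 5 N starts it, 9 N holds the middle, 13 N the bottom
- multimeter: bystander: yellow multimeter, 160 x 82 x 45 mm, lying on the near left; origin under its middle
- board: bystander: small green circuit board, 100 x 70 mm, 26 mm high with its parts, on the near right
- slim_cell1: bystander: slim cell standing on end, 18 mm diameter, 65 mm high, between holder and switch; origin under it
- slim_cell2: bystander: another slim cell standing on end, 18 mm diameter, 65 mm high, on the near left; origin under it
- solder_reel: bystander: reel of solder wire, 60 mm diameter, 40 mm high, at the back
- screwdriver: bystander: black-handled screwdriver, 170 mm long, lying on the far left
- cutters: bystander: wire cutters, 120 mm long, lying on the right
- screw_tray: bystander: black tray of screws, 110 x 80 x 25 mm, on the left

How it is judged (in metres and radians):
On the way, in this order (a step that is already met when the one before it is completed fails the run):
1. the thick cell lies in the saddles with its plus end on the fixed contact, the sprung jaw closed on its other end, and the robot has let go of it (x of cell_center in the frame of seat between -0.003 and 0.003 m and y of cell_center in the frame of seat between -0.003 and 0.003 m and z of cell_center in the frame of seat between -0.003 and 0.003 m and x of cell_plus in the frame of seat above 0.025 m and angle between the x axis of cell_center and the x axis of seat, either way round below 0.08 rad and value of joint jaw between 0.0035 and 0.0105 m and contact force between cell and jaw above 1.5 N and contact force between cell and the arm below 0.1 N and contact force between cell and the fingers below 0.1 N), for 0.3 s.
2. with the cell still clamped, the paddle is pressed to its middle position and kept there for a second (all of step 1 and value of joint paddle between 0.095 and 0.205 rad and contact force between the fingers and paddle above 3 N), for 1 s.
At the end, for the whole second after the job is handed in: Cell clamped plus end to the fixed contact: centre within 3 mm of the seat, axis within 0.08 rad, jaw open 3.5 to 10.5 mm and pressing over 1.5 N, robot not touching it; and the fingers keep the paddle pressed (over 3 N) at 0.095 to 0.205 rad (pad about 8 to 16 mm down) (all of step 2); the arm keeps its last pose, push and grip.
It fails at once if the paddle is pressed so far that the switch trips (beyond 0.235 rad) (value of joint paddle above 0.235 rad).
It fails at once if one of the other things on the bench is moved more than 20 mm or tipped (distance of any of multimeter, board, slim_cell1, slim_cell2, solder_reel, screwdriver, cutters, screw_tray from where it was at the start of the episode above 0.02 m or angle between any of multimeter, board, slim_cell1, slim_cell2, solder_reel, screwdriver, cutters, screw_tray's own z axis and vertical above 0.4 rad).
It also fails if it takes over 50 s, if anything falls off the work surface, if the arm or the gripper's body presses on something with over 40 N, if the wrist force passes 120 N, or if a joint passes its speed limit or range.

## Working session

There is one attempt and no reset: what is moved stays moved. The work goes in short steps, Python scripts to look and compute and a shell command to move; the robot and the scene stay as the last step left them, time stands still between calls to the robot, and variables do not carry over. Pictures are saved under pics/ and viewed, about 8 in all and at most 12, crops included, and the job is handed in when it is done.

```bash
mkdir -p pics; cat > h.py <<'E'
from workcell import *
import numpy as np, cv2
def save(n,name,crop=None,s=1):
    c=camera(n); im=c["img"][:,:,::-1]
    if crop: im=im[crop[1]:crop[3],crop[0]:crop[2]]
    cv2.imwrite("pics/"+name,cv2.resize(im,None,fx=s,fy=s,interpolation=cv2.INTER_CUBIC)); return c
def proj(c,p):
    q=np.linalg.inv(c["cam_to_world"])@np.append(p,1); return np.array([c["fx"]*q[0]/q[2]+c["cx"],c["fy"]*q[1]/q[2]+c["cy"]])
def ray(c,u,v,z):
    M=np.array(c["cam_to_world"]); d=M[:3,:3]@[(u-c["cx"])/c["fx"],(v-c["cy"])/c["fy"],1]; o=M[:3,3]; return o+d*(z-o[2])/d[2]
E
python3 - <<'E'
from h import *
np.set_printoptions(precision=4,suppress=True)
o=get_obs(); print({k:o[k] for k in("time","ee_pos","tcp_rot","wrist_force","opening")}); print([k for k in o])
try: print(tcp_to_grasp)
except Exception as e: print(e)
for n in("top","side"):
    c=save(n,n+"0.png"); print(n,np.array(c["cam_to_world"])[:3,3],c["fx"])
    for l in["cell_center","cell_plus","holder","seat","fixed_contact","jaw_face","guard_top","pad","slim_cell1","slim_cell2","solder_reel","multimeter","board"]:
        r=pinpoint(c,l); print(l,[(np.round(d["position"],4).tolist(),round(d["confidence"],2),proj(c,d["position"]).round(0).tolist()) for d in r[:2]])
E
```

```text
{'time': 0.0, 'ee_pos': array([ 0.1786, -0.52  ,  0.2306]), 'tcp_rot': array([-179.9239,   -0.0004,   18.9513]), 'wrist_force': array([-0.0533, -0.2476,  0.735 ]), 'opening': 0.08577428777374611}
['time', 'q', 'qd', 'joint_efforts', 'ee_pos', 'tcp_rot', 'wrist_force', 'torque', 'opening']
0.0187
top [0.5151 0.0218 1.048 ] 378.07214468479947
cell_center [([0.4647, -0.009, 0.0094], 0.78, [326.0, 236.0])]
cell_plus [([0.4345, -0.0211, 0.0094], 0.74, [331.0, 247.0])]
holder [([0.6332, -0.2213, -0.0014], 0.95, [401.0, 174.0])]
seat [([0.6342, -0.2162, 0.0415], 0.91, [403.0, 172.0])]
fixed_contact [([0.604, -0.2148, 0.0408], 0.93, [403.0, 183.0])]
jaw_face [([0.6565, -0.2276, 0.0721], 0.57, [410.0, 161.0])]
guard_top [([0.5928, 0.2135, 0.0648], 0.97, [241.0, 188.0])]
pad [([0.599, 0.208, 0.0746], 0.87, [242.0, 186.0])]
slim_cell1 [([0.61, -0.0419, -0.0002], 0.6, [337.0, 183.0]), ([0.46, 0.215, -0.0017], 0.54, [245.0, 238.0])]
slim_cell2 [([0.61, -0.0419, -0.0002], 0.6, [337.0, 183.0]), ([0.46, 0.215, -0.0017], 0.54, [245.0, 238.0])]
solder_reel [([0.7577, -0.0185, -0.0008], 0.68, [328.0, 1
[... 677 characters left out ...]
325.0, 282.0])]
jaw_face [([0.657, -0.2267, 0.07], 0.47, [348.0, 277.0]), ([0.4526, 0.4455, -0.0001], 0.28, [256.0, 131.0])]
guard_top [([0.5919, 0.2089, 0.0653], 0.67, [303.0, 159.0])]
pad [([0.5946, 0.2081, 0.0745], 0.9, [304.0, 157.0])]
slim_cell1 [([0.6052, -0.0424, 0.0005], 0.68, [318.0, 238.0]), ([0.4542, 0.2093, 0.0055], 0.39, [259.0, 178.0])]
slim_cell2 [([0.6052, -0.0424, 0.0005], 0.68, [318.0, 238.0]), ([0.4542, 0.2093, 0.0055], 0.39, [259.0, 178.0])]
solder_reel [([0.7605, -0.0175, 0.0018], 0.75, [372.0, 225.0])]
multimeter [([0.3969, 0.3122, 0.0013], 0.63, [240.0, 158.0])]
board [([0.3798, -0.2983, 0.0038], 0.73, [234.0, 331.0]), ([0.6033, -0.2142, 0.0403], 0.59, [325.0, 282.0])]
```

View pics/top0.png

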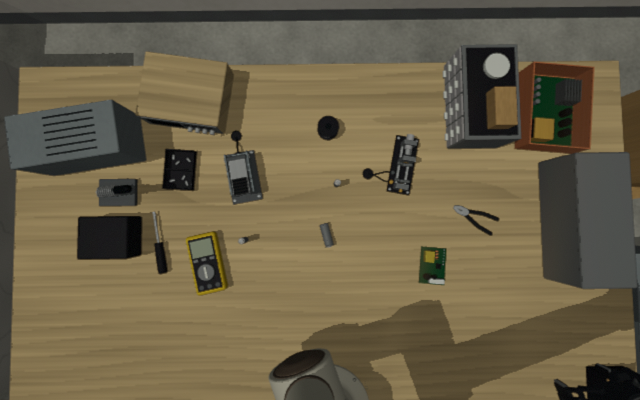

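View pics/side0.png

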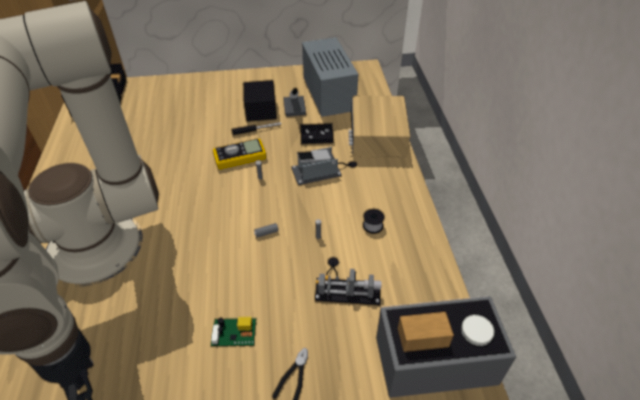

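```bash
python3 - <<'E'
from h import *
c=save("top","crop1.png",(300,120,440,260),5)
d=camera("side")
for n,cc in(("top",c),("side",d)):
  for l,z in(("cell_center",.013),("holder",.006),("pad",.075),("guard_top",0.06)):
    for r in regions_of(cc,l)[:1]:
        m=r["region"].astype(np.uint8); ys,xs=np.nonzero(m)
        P=np.array([ray(cc,x,y,z)[:2] for x,y in zip(xs,ys)])*1000
        (cx,cy),(w,h),a=cv2.minAreaRect(P.astype(np.float32)); 
        mu=P.mean(0); e,V=np.linalg.eigh(np.cov((P-mu).T)); 
        print(n,l,round(r["confidence"],2),"rect",np.round([cx,cy,w,h,a],1),"mean",mu.round(1),"pca",np.degrees(np.arctan2(V[1,1],V[0,1])).round(1))
cv2.imwrite("pics/crop2.png",cv2.resize(d["img"][215:315,230:400,::-1],None,fx=4.5,fy=4.5,interpolation=cv2.INTER_CUBIC))
E
```

```text
top cell_center 0.63 rect [ 667.6 -187.7  140.1  169.9   77.2] mean [ 655.5 -214.9] pca 156.1
top holder 0.66 rect [ 667.6 -190.4  136.8  169.8   79.7] mean [ 656.6 -217.4] pca 159.4
top pad 0.57 rect [627.7 215.9 104.1  47.8   7.4] mean [627.2 216.1] pca -172.7
top guard_top 0.58 rect [650.2 214.4 187.4  83.   13. ] mean [629.4 210.1] pca -168.7
side cell_center 0.58 rect [467.1  -6.7  64.5  31.5  17.3] mean [468.3  -6.5] pca -161.5
side holder 0.79 rect [ 664.3 -187.9  137.8  160.5   78.9] mean [ 658.  -213.1] pca 161.6
side pad 0.63 rect [6.256e+02 2.124e+02 1.079e+02 5.820e+01 1.000e-01] mean [625.1 212.6] pca 176.2
side guard_top 0.57 rect [647.7 192.5 193.2 146.7   6.5] mean [629.1 183. ] pca -154.5
```

View pics/crop1.png

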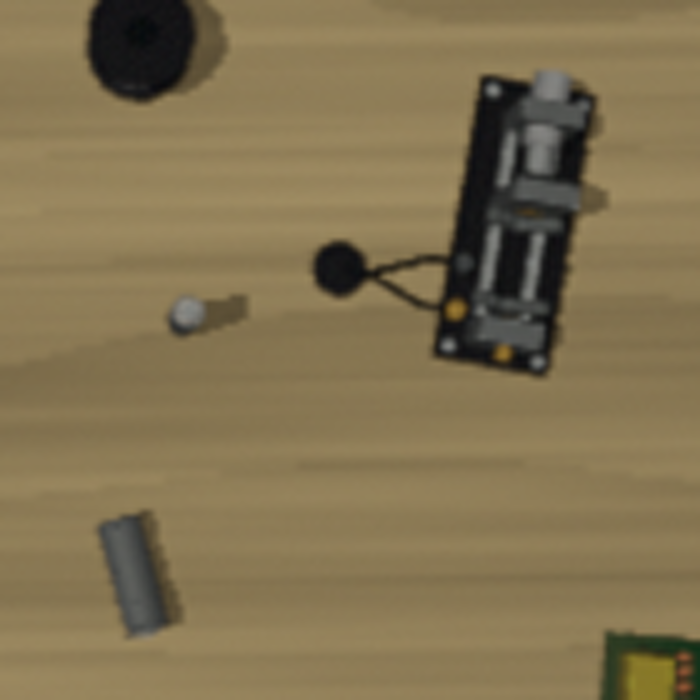

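View pics/crop2.png

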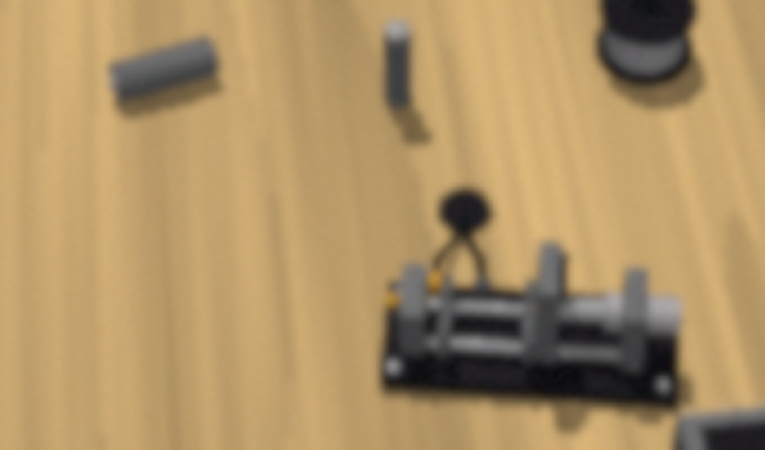

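```bash
python3 - <<'E'
from h import *
np.set_printoptions(precision=4,suppress=True)
c=camera("top")
f=lambda x,y,z: ray(c,300+(x+.5)/5-.5,120+(y+.5)/5-.5,z)[:2]
C=np.array([f(*p,.012) for p in((485,75),(595,95),(547,377),(435,355))])
print(C)
ax=(C[3]-C[0]+C[2]-C[1]); a=np.arctan2(ax[1],ax[0]); u=ax/np.linalg.norm(ax)
print("hold ang",np.degrees(a),"len",np.linalg.norm(C[3]-C[0]),np.linalg.norm(C[1]-C[0]),"origin",C.mean(0)+.024*u)
a1,a2=f(125,518,.018),f(151,632,.018); print("cell",a1,a2,(a1+a2)/2,np.degrees(np.arctan2(*(a2-a1)[::-1])),np.linalg.norm(a2-a1))
for r in regions_of(c,"cell_center")[:3]:
    ys,xs=np.nonzero(r["region"]);print(r["confidence"],xs.mean(),ys.mean(),len(xs))
E
```

```text
[[ 0.7407 -0.2078]
 [ 0.7287 -0.2685]
 [ 0.5726 -0.2376]
 [ 0.5856 -0.1763]]
hold ang 168.6592743066835 len 0.1583227508838699 0.061875643307224754 origin [ 0.6334 -0.2178]
cell [ 0.4987 -0.0044] [ 0.4369 -0.0175] [ 0.4678 -0.011 ] -167.98787997918643 0.06319652952613163
0.45 326.224 233.92 250
```

```bash
python3 -m pendant '[[70,[50,90,-10],[0,0,-1]],[70,[100,178,-20],[0,0,-1]],[70,[150,267,-40],[0,0,-3]],[70,[200,356,-60],[0,0,-3]],[70,[250,445,-80],[0,0,-3]],[70,[287,511,-100],[0,0,-3]],[70,[287,511,-130],[0,0,-3]],[70,[287,511,-130],[0,0,-3]],[70,[287,511,-130],[0,0,-3]],[70,[287,511,-130],[0,0,-3]],[70,[287,511,-130],[0,0,-3]],[70,[287,511,-130],[0,0,-3]],[70,[287,511,-130],[0,0,-3]]]' 40
python3 - <<'E'
from h import *
np.set_printoptions(precision=4,suppress=True)
d=camera("side");p=get_obs();print(p["ee_pos"],p["tcp_rot"],p["opening"])
print(proj(d,p["ee_pos"]))
cv2.imwrite("pics/s2.png",cv2.resize(d["img"][130:290,160:370,::-1],None,fx=3.7,fy=3.7,interpolation=cv2.INTER_CUBIC))
for n in["side","top"]:
  c=d if n=="side" else camera(n)
  for l in("cell_center","cell_plus"):
    print(n,l,[(d["position"],d["confidence"])for d in pinpoint(c,l)[:2]])
E
```

```text
time: 3.62
ee_pos: [0.4656, -0.0101, 0.1019]
tcp_rot: [180.0, -0.0, 15.9]
wrist_force: [-0.2, 0.1, 0.6]
opening: 0.0602
[ 0.4656 -0.0101  0.1019] [179.9775  -0.0502  15.8663] 0.059744247765466496
[262.4907 208.1333]
side cell_center [([0.3776, -0.2992, 0.0021], 0.38), ([0.3989, 0.3125, 0.0053], 0.26)]
side cell_plus [([0.3759, -0.2982, 0.0022], 0.53), ([0.4307, -0.0185, 0.0149], 0.5)]
top cell_center []
top cell_plus []
```

View pics/s2.png

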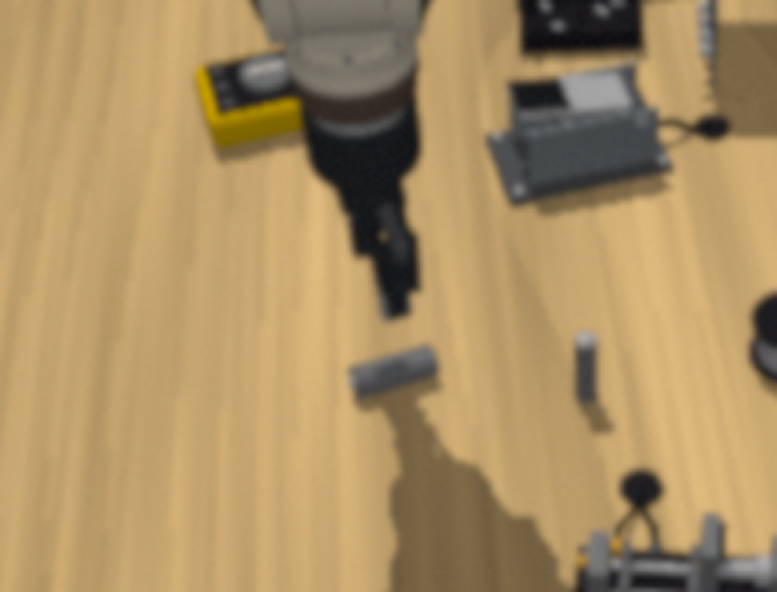

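```bash
python3 -m pendant '[[70,[1,0,-40],[0,0,0]],[70,[1,0,-75],[0,0,0]],[70,[1,0,-90],[0,0,0]],[70,[1,0,-97],[0,0,0]],[70,[1,0,-98],[0,0,0]],[70,[1,0,-98],[0,0,0]],[15,[1,0,-98],[0,0,0]],[15,[1,0,-98],[0,0,0]],[15,[1,0,-98],[0,0,0]],[15,[1,0,-98],[0,0,0]],[15,[1,0,-98],[0,0,0]],[15,[1,0,-98],[0,0,0]]]' 60
python3 -m pendant '[[15,[0,0,10],[0,0,0]],[15,[0,0,50],[0,0,0]],[15,[0,0,100],[0,0,0]],[15,[0,0,130],[0,0,0]],[15,[0,0,130],[0,0,-10]],[15,[0,0,130],[0,0,-20]],[15,[0,0,130],[0,0,-27]],[15,[0,0,130],[0,0,-27]],[15,[0,0,130],[0,0,-27]]]'
python3 - <<'E'
from h import *
np.set_printoptions(precision=4,suppress=True)
d=camera("side");p=get_obs();print(p["ee_pos"],p["tcp_rot"],p["opening"])
e=np.array(p["ee_pos"])
for o in (-.0327,0,.0327):
  a=np.radians(169); print(proj(d,e+[o*np.cos(a),o*np.sin(a),.010]))
u,v=proj(d,e).astype(int)
print(u-50,v-40)
cv2.imwrite("pics/s3.png",cv2.resize(d["img"][v-40:v+40,u-50:u+50,::-1],None,fx=7,fy=7,interpolation=cv2.INTER_CUBIC))
E
```

```text
time: 5.42
ee_pos: [0.4671, -0.0096, 0.0042]
tcp_rot: [180.0, -0.1, 15.9]
wrist_force: [-0.3, 1.0, 5.3]
opening: 0.0238
time: 6.55
ee_pos: [0.461, -0.0537, 0.1345]
tcp_rot: [-178.1, -0.0, -7.7]
wrist_force: [-0.0, -0.5, -0.8]
opening: 0.0238
[ 0.4611 -0.0534  0.1344] [-178.1165   -0.0392   -7.7097] 0.02383709637170286
[272.9361 210.0404]
[259.8223 209.3395]
[246.7606 208.6414]
210 172
```

View pics/s3.png

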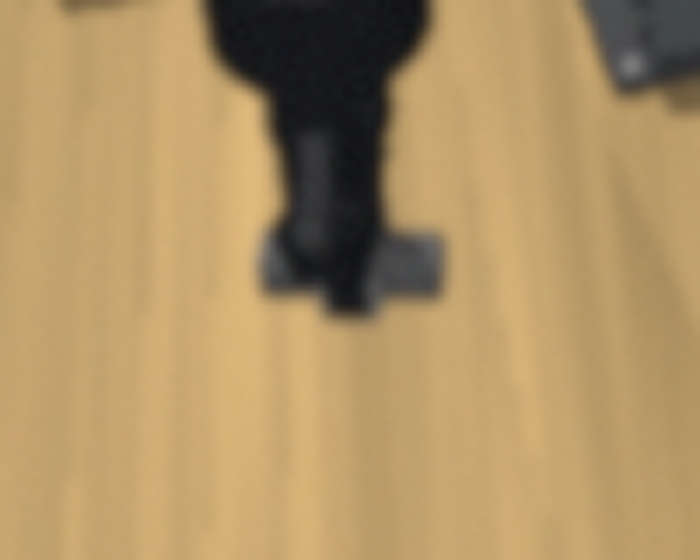

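```bash
python3 -m pendant '[[15,[0,0,0],[0,0,0]],[15,[0,0,0],[0,0,0]]]'; python3 -c "
from h import *;o=get_obs();print(o['q'],o['qd'],o['wrist_force'],o['torque'])"
```

```text
time: 6.85
ee_pos: [0.4611, -0.0529, 0.1345]
tcp_rot: [-178.1, -0.0, -7.6]
wrist_force: [0.3, -0.1, -0.5]
opening: 0.0238
[ -7.70374815  -7.67335045 -13.0570508   84.58044227   1.8849962
 179.94561766] [-0.18670459  0.04076802  0.00581662  0.02043091 -0.08925418 -0.01839899] [ 0.27160854 -0.10185282 -0.52812745] [-0.01510981  0.02632329 -0.01749669]
```

```bash
python3 -m pendant '[[15,[20,-40,0],[0,0,0]],[15,[55,-80,0],[0,0,0]],[15,[95,-120,0],[0,0,0]],[15,[130,-150,0],[-1,0,-1]],[15,[156,-163,0],[-1.9,0.2,-3.4]],[15,[156,-163,0],[-1.9,0.2,-3.4]],[15,[156,-163,0],[-1.9,0.2,-3.4]],[15,[156,-163,-15],[-1.9,0.2,-3.4]],[15,[156,-163,-15],[-1.9,0.2,-3.4]],[15,[156,-163,-15],[-1.9,0.2,-3.4]]]'
python3 - <<'E'
from h import *
np.set_printoptions(precision=4,suppress=True)
p=get_obs();print(p["q"])
d=camera("side");t=camera("top")
a=d["img"][220:310,270:400,::-1];b=t["img"][120:210,340:470,::-1]
cv2.imwrite("pics/s4.png",cv2.resize(np.vstack([a,b]),None,fx=3.3,fy=3.3,interpolation=cv2.INTER_CUBIC))
for c in(d,t):
  for l in("cell_center","cell_plus","seat","fixed_contact","jaw_face"):
    print(l,[(d["position"],d["confidence"])for d in pinpoint(c,l)[:1]])
e=np.array(p["ee_pos"]);w=np.radians(169);print([proj(d,e+[o*np.cos(w),o*np.sin(w),.009]).round(1) for o in(-.0328,.0328)])
E
```

```text
time: 8.1
ee_pos: [0.6168, -0.2157, 0.1196]
tcp_rot: [180.0, -0.1, -11.0]
wrist_force: [-0.1, -0.1, -0.2]
opening: 0.0237
[-19.2775  18.3625  13.2972  84.7899   0.0011 171.761 ]
cell_center [([0.6092, -0.2136, 0.1253], 0.56)]
cell_plus [([0.5787, -0.2088, 0.1281], 0.67)]
seat [([0.6297, -0.2227, 0.0427], 0.92)]
fixed_contact [([0.604, -0.2147, 0.0418], 0.64)]
jaw_face [([0.6563, -0.2241, 0.0706], 0.58)]
cell_center [([0.6172, -0.213, 0.1238], 0.41)]
cell_plus [([0.5797, -0.2093, 0.1257], 0.54)]
seat [([0.6326, -0.2188, 0.0393], 0.59)]
fixed_contact [([0.6055, -0.2123, 0.0402], 0.93)]
jaw_face [([0.654, -0.2285, 0.073], 0.56)]
[array([345.5, 260.8]), array([316.7, 259.1])]
```

View pics/s4.png

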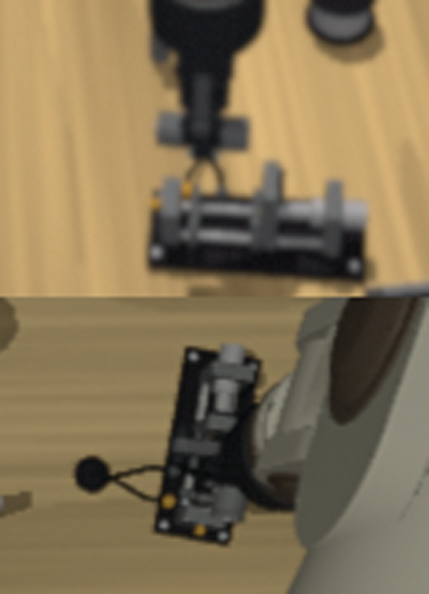

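```bash
python3 -m pendant '[[15,[0,-1,-30],[0,0,0]],[15,[0,-1,-50],[0,0,0]],[15,[0,-1,-60],[0,0,0]],[15,[0,-1,-60],[0,0,0]],[15,[0,-1,-60],[0,0,0]]]'
python3 -m pendant '[[15,[5,-1,0],[0,0,0]],[15,[8,-1.5,0],[0,0,0]],[15,[11,-2,0],[0,0,0]],[15,[14,-2.7,0],[0,0,0]],[15,[14,-2.7,0],[0,0,0]]]'
python3 -m pendant '[[15,[3,-0.5,0],[0,0,0]],[15,[6,-1.2,0],[0,0,0]],[15,[8,-1.5,0],[0,0,0]],[15,[8,-1.5,0],[0,0,0]]]'
```

```text
time: 9.32
ee_pos: [0.6176, -0.2171, 0.0605]
tcp_rot: [180.0, -0.2, -11.0]
wrist_force: [-0.1, 0.2, -1.1]
opening: 0.0244
time: 9.95
ee_pos: [0.6314, -0.2197, 0.0604]
tcp_rot: [180.0, -0.2, -11.0]
wrist_force: [-5.0, 1.2, 2.0]
opening: 0.024
time: 10.45
ee_pos: [0.6387, -0.2211, 0.0603]
tcp_rot: [180.0, -0.1, -11.1]
wrist_force: [-7.3, 1.5, 2.8]
opening: 0.0241
```

```bash
python3 -m pendant '[[15,[0,0,-6],[0,0,0]],[15,[0,0,-12],[0,0,0]],[15,[0,0,-18],[0,0,0]],[15,[0,0,-22],[0,0,0]],[15,[0,0,-22],[0,0,0]]]' 80
python3 -m pendant '[[15,[0,0,-2],[0,0,0]],[15,[0,0,-3.5],[0,0,0]],[15,[0,0,-3.5],[0,0,0]]]'
python3 - <<'E'
from h import *
d=camera("side")
cv2.imwrite("pics/s5.png",cv2.resize(d["img"][230:310,290:390,::-1],None,fx=6,fy=6,interpolation=cv2.INTER_CUBIC))
E
```

```text
time: 11.08
ee_pos: [0.6376, -0.2209, 0.0376]
tcp_rot: [180.0, 0.1, -11.1]
wrist_force: [-6.7, 1.2, -0.7]
opening: 0.023
time: 11.45
ee_pos: [0.6368, -0.2208, 0.0338]
tcp_rot: [180.0, 0.2, -11.1]
wrist_force: [-5.9, 1.0, 2.2]
opening: 0.0233
```

View pics/s5.png

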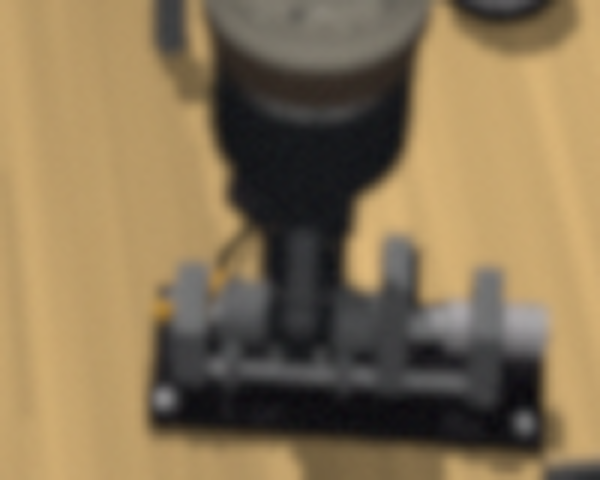

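```bash
python3 -m pendant '[[35,[0,0,-0.5],[0,0,0]],[50,[0,0,-0.5],[0,0,0]],[50,[0,0,-0.5],[0,0,0]],[50,[0,0,-0.5],[0,0,0]],[50,[0,0,-0.5],[0,0,0]],[50,[0,0,10],[0,0,0]],[50,[0,0,40],[0,0,0]],[50,[0,0,90],[0,0,0]],[50,[0,0,130],[0,0,0]],[20,[-40,50,130],[0,0,0]],[20,[-80,100,130],[0,0,0]],[20,[-80,150,130],[0,0,0]],[20,[-80,150,130],[0,0,0]],[20,[-80,150,130],[0,0,0]]]'
python3 - <<'E'
from h import *
np.set_printoptions(precision=4,suppress=True)
d=camera("side");t=camera("top")
a=d["img"][250:310,300:390,::-1];b=t["img"][125:205,370:430,::-1]
a=cv2.resize(a,None,fx=5,fy=5,interpolation=cv2.INTER_CUBIC);b=cv2.resize(b,None,fx=5,fy=5,interpolation=cv2.INTER_CUBIC)
z=np.zeros((400,750,3),np.uint8);z[:300,:450]=a;z[:400,450:]=b
cv2.imwrite("pics/s6.png",z)
for c in(d,t):
  for l in("cell_center","cell_plus","seat","fixed_contact","jaw_face","pad","guard_top"):
    print(l,[(d["position"],d["confidence"])for d in pinpoint(c,l)[:1]])
E
```

```text
time: 13.25
ee_pos: [0.5542, -0.089, 0.1645]
tcp_rot: [-179.3, 0.1, -9.4]
wrist_force: [0.4, -0.2, -0.1]
opening: 0.017
cell_center [([0.6263, -0.2167, 0.0404], 0.51)]
cell_plus [([0.5964, -0.212, 0.0439], 0.67)]
seat [([0.6304, -0.2213, 0.0414], 0.7)]
fixed_contact [([0.6036, -0.2125, 0.0413], 0.87)]
jaw_face [([0.6631, -0.2245, 0.0709], 0.58)]
pad [([0.5932, 0.208, 0.0702], 0.63)]
guard_top [([0.5943, 0.2103, 0.0633], 0.96)]
cell_center []
cell_plus [([0.5251, -0.3946, -0.0041], 0.49)]
seat [([0.3739, -0.3009, 0.0025], 0.26)]
fixed_contact []
jaw_face []
pad [([0.6004, 0.2102, 0.0748], 0.93)]
guard_top [([0.5942, 0.2116, 0.061], 0.9)]
```

View pics/s6.png

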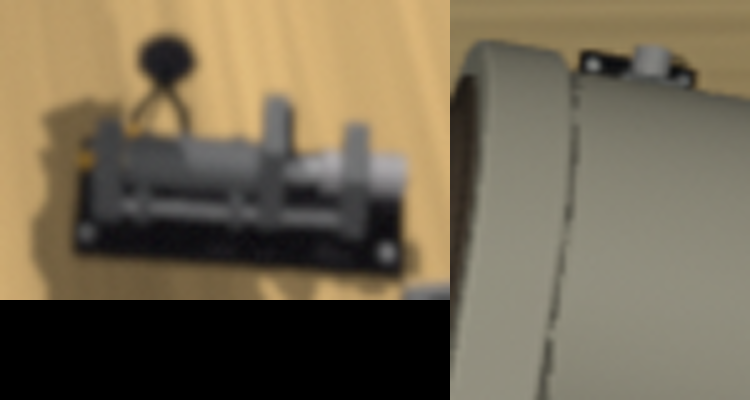

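```bash
python3 -m pendant '[[0,[5,10,0],[0,0,10]],[0,[10,50,0],[0,0,20]],[0,[15,100,0],[0,0,28]],[0,[25,150,0],[0,0,33]],[0,[30,200,0],[0,0,33]],[0,[36,250,0],[-0.7,0,33]],[0,[41,300,0],[-0.7,0,33]],[0,[41,300,-20],[-0.7,0,33]],[0,[41,300,-55],[-0.7,0,33]],[0,[41,300,-62],[-0.7,0,33]],[0,[41,300,-62],[-0.7,0,33]],[0,[41,300,-62],[-0.7,0,33]]]'
python3 - <<'E'
from h import *
np.set_printoptions(precision=4,suppress=True)
p=get_obs();d=camera("side");t=camera("top")
a=d["img"][120:200,260:360,::-1];b=t["img"][145:215,200:290,::-1]
a=cv2.resize(a,None,fx=4,fy=4,interpolation=cv2.INTER_CUBIC);b=cv2.resize(b,None,fx=4,fy=4,interpolation=cv2.INTER_CUBIC)
z=np.zeros((320,760,3),np.uint8);z[:,:400]=a;z[:280,400:]=b
cv2.imwrite("pics/s7.png",z);print(p["q"],proj(d,p["ee_pos"]))
for l in("pad","guard_top","cell_center","jaw_face"): print(l,[(d["position"],d["confidence"])for d in pinpoint(d,l)[:1]])
E
```

```text
time: 15.55
ee_pos: [0.5955, 0.2115, 0.1035]
tcp_rot: [-179.9, 0.1, 23.6]
wrist_force: [-1.2, 0.1, 0.1]
opening: 0.0002
[ 19.5242  15.7237   8.2624  82.6801   0.0591 175.9625] [304.1173 148.623 ]
pad [([0.5992, 0.2074, 0.0705], 0.59)]
guard_top [([0.5961, 0.2119, 0.0642], 0.8)]
cell_center [([0.6304, -0.2185, 0.0424], 0.67)]
jaw_face [([0.6626, -0.2243, 0.0722], 0.74)]
```

View pics/s7.png

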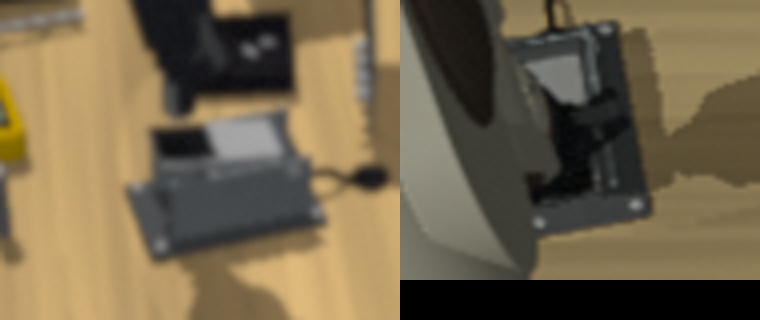

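```bash
python3 -m pendant '[[0,[1,-1,-12],[0,0,0]],[0,[1,-1,-24],[0,0,0]],[0,[1,-1,-30],[0,0,0]],[0,[1,-1,-32],[0,0,0]],[0,[1,-1,-32],[0,0,0]]]'; python3 -m pendant '[[0,[0,0,-2],[0,0,0]],[0,[0,0,-4],[0,0,0]],[0,[0,0,-6],[0,0,0]],[0,[0,0,-6],[0,0,0]]]'
```

```text
time: 16.48
ee_pos: [0.5954, 0.2103, 0.0702]
tcp_rot: [-179.9, 0.3, 23.6]
wrist_force: [-3.5, -0.9, 7.7]
opening: -0.0
time: 16.98
ee_pos: [0.5949, 0.2102, 0.0645]
tcp_rot: [-179.9, 0.3, 23.6]
wrist_force: [-5.1, -1.4, 8.7]
opening: 0.0001
```

```bash
python3 -m pendant '[[0,[0,0,-0.7],[0,0,0]],[0,[0,0,-0.7],[0,0,0]],[0,[0,0,-0.7],[0,0,0]],[0,[0,0,-0.7],[0,0,0]],[0,[0,0,-0.7],[0,0,0]],[0,[0,0,-0.7],[0,0,0]],[0,[0,0,-0.7],[0,0,0]],[0,[0,0,-0.7],[0,0,0]],[0,[0,0,-0.7],[0,0,0]],[0,[0,0,-0.7],[0,0,0]],[0,[0,0,-0.7],[0,0,0]],[0,[0,0,-0.7],[0,0,0]],[0,[0,0,-0.7],[0,0,0]]]'
python3 - <<'E'
from h import *
d=camera("side")
a=d["img"][120:200,260:360,::-1];b=d["img"][250:310,300:390,::-1]
z=np.zeros((320,760,3),np.uint8);z[:,:400]=cv2.resize(a,None,fx=4,fy=4,interpolation=cv2.INTER_CUBIC);z[:240,400:]=cv2.resize(b,None,fx=4,fy=4,interpolation=cv2.INTER_CUBIC)
cv2.imwrite("pics/s8.png",z);p=get_obs();print(p["ee_pos"],p["wrist_force"])
for l in("cell_center","cell_plus","jaw_face"): print(l,[(d["position"],d["confidence"])for d in pinpoint(d,l)[:1]])
E
```

```text
time: 18.6
ee_pos: [0.5949, 0.2102, 0.0645]
tcp_rot: [-179.9, 0.3, 23.6]
wrist_force: [-2.7, -0.4, 8.8]
opening: 0.0
[0.59486075 0.21018436 0.0645683 ] [-3.52235669 -0.32530047  7.47644585]
cell_center [([0.6269, -0.2195, 0.0383], 0.83)]
cell_plus [([0.5973, -0.2092, 0.043], 0.73)]
jaw_face [([0.6648, -0.2286, 0.0705], 0.64)]
```

View pics/s8.png

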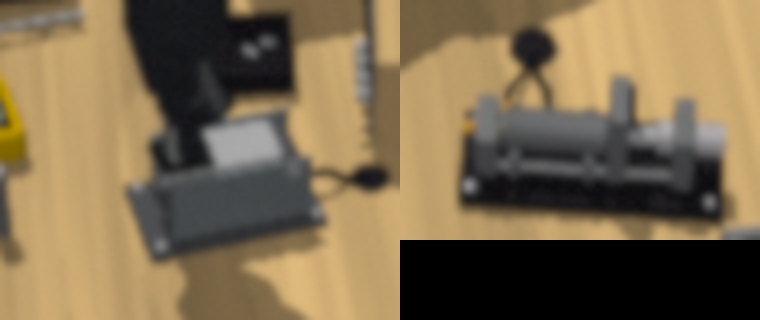

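The paddle lies about level with its guards under the fingertips (crop 170,150), and the cell sits clamped between post and jaw (right crop, 490–620). Handing in.

```bash
python3 -c "
from workcell import *
print(job_done()); o=get_obs(); print(o['ee_pos'],o['wrist_force'])"
```

```text
the job is handed in; nothing more can be done
None
the job is handed in; nothing more can be done
```

I loaded the thick cell into the holder, let go of it, and handed the job in while holding the paddle at its middle position. No verdict came back, and the state could not be read after hand-in.

- **Cell:** the last side view shows it lying in the saddles between the fixed post and the jaw. The jaw face had moved about 7 to 8 mm, which fits the expected 7 mm opening. The networks' cell position scattered by about 4 mm between shots: the last put the centre at z 38 mm, the one before at 42 mm. So being within 3 mm of the seat rests on the picture and the jaw opening, not on those numbers.
- **Paddle:** the fingertips were at z = 64.5 mm, against 64 mm for level with the guards. They pushed with about 7.5 to 8.8 N for over 1.5 s before hand-in, and the picture shows the paddle about level. I never pressed it further than that.
- **Along the way:** the last joint reached its 180° limit while I turned the cell. The tool shifted about 44 mm in the air, and I corrected it before loading.
- **Other things:** my planned paths kept clear of them, and those in the last pictures looked unmoved. I did not measure their positions again at the end. The clock stood at about 19 s.

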